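# Start the three resting timers in order

## Robot

A 6-joint arm with a two-finger parallel gripper is mounted at the origin on the work surface. World frame = base frame: x ahead of the robot, y to its left, z up, the work surface at z = 0. Lengths are in m, angles in rad, forces in N, time in s.
With the tool pointing down it reaches from about 0.325 to 0.9 m from the base axis. Payload 3.5 kg.
Tool frame: the origin (TCP) lies on the centre line of the jaws, within the pads' length; the fingertips stand 14 mm ahead of it and the grasp point (between the pads) lies 5 mm behind it (robot.tip_reach is the distance from the TCP to the fingertips, in m); z points along the fingers, y is the direction in which the jaws open and shut (so a half turn about z gives the same grasp; the last joint's range is limited). The gripper opens to 85 mm and grips with 20 to 120 N. Pads are 22 mm wide; open, the fingers measure 114 mm over their backs; the gripper's body (76 mm by 85 mm) begins 54 mm behind the grasp point. The pads swing forward as they close: fully open they stand 13 mm farther back than shut.
Start: joints at [-1.309, 0.276, -0.026, 1.268, 0, 1.467], TCP at [0.223, -0.584, 0.245] pointing down, gripper open.
Joint ranges: [-3.12, 3.12], [-0.85, 1.88], [-1.08, 1.24], [-1.95, 2.15], [-1.57, 1.53], [-3.14, 3.14]. Speed limits (rad/s): [2.57, 2.57, 3.14, 3.14, 3.14, 3.14].

## Interface

Orientations are given as a rotation vector (axis times angle).
In Python, from rig import readout, viewer, robot gives the robot as it stands. The module is installed in compiled form; this text tells all that it offers.
- The arm moves only by the shell command python3 -m handwheel 'ROWS' [OPENING] [FORCE]. ROWS is JSON, a list of rows, each a list of 2 entries, a list of its own where there are three numbers: the shift along the tool's x, y, z as a fraction of full scale, then the turn, a rotation vector about the tool's x, y, z as a fraction of full scale. A call has 1 to 20 rows; each row is the pose to reach, as a shift and turn from the pose commanded when the call began, along the tool's axes at that moment; what a row does not reach only later rows make up. Full scale, the value 1, is 500 mm for a shift and 0.5 rad for a turn. A row lasts 1/12 s, in which the tool goes at most 41.7 mm and 7.16 degrees, less where a joint would pass 70% of its speed; a pose out of reach is approached as far as the arm can. A call with a number of a shift or a turn outside -1 to 1 is refused whole. A call with a gripper value outside its range is refused whole. OPENING is the finger opening in mm, from 0 to 85.4, set as the call begins (- or left out, the last holds). The fingers move at their own pace and stop on an object; FORCE is the grip in N (left out, the last holds). Time passes only in rows, so rows that repeat a pose let the fingers close. It gives the time, the measured TCP pose, the force and the opening at its end, in the units of the state.
- readout.sense(): the state, without advancing time (a new reading comes with each control period).
- viewer.capture(name): name is "scene" or "top" or "wrist"; returns the picture (384x512x3 uint8, blue, green, red); there is no depth.
- viewer.camera_info(name): a dict with "K" (3x3 intrinsics, pixels), "rvec" (rotation vector, rad) and "tvec" (3), from world to camera coordinates, as OpenCV has them. Camera axes: x right, y down, z forward; pixel columns grow to the right and rows downward; lengths in m; the calibration is good to about 2 mm. A picture is of the moment at which its call begins: read the wrist's pose just before it. camera_info takes no time and is no camera call; for the wrist camera it gives the pose at the moment of the call.
- robot.sign_off(): hands the job in, once; it reports no verdict.
The state is a dict: "time": time; "joints": joint angles; "qd": joint speeds; "joint_efforts": joint torques, N m; "eef_pos": TCP position; "orientation": TCP orientation; "force": force on the tool from outside, world axes, zero at the start; "torque": the same for the moment, N m; "opening": opening from 0.0 (shut) to 1.0 (fully open).
Only numpy, scipy, OpenCV 4.12 (cv2) and the standard library are available. Lean on these libraries where they do the work, as an engineer would, in place of code of your own. Each camera call takes 0.05 s, during which the arm holds its last target.

## Task

Start the tap timers of the three dishes that are resting, the longest rest first: tap the red timer at the clay rice pot, then the yellow one at the fish tray, and last the blue one at the teapot. Tap each lightly on its cap, so that the cap goes most of the way down and stays down. Do not pick up the timers or push them out of place, and leave the spare white timer and everything else on the counter alone.

Things in the scene. Friction and masses are not known exactly. Their poses are not given: they have to be found in the camera images.
- rice_mat: bamboo mat fixed to the counter, 300 x 170 mm, 4 mm thick, origin at the centre of its underside, own x along its length, roughly away from the robot; carries the rice pot on its far half and the red timer on its near half
- fish_mat: the same mat, carrying the fish tray and the yellow timer
- tea_mat: the same mat, carrying the teapot and the blue timer
- red_timer: loose red tap timer on the near half of the rice pot's mat: a light grey puck, 62 mm across and 32 mm high, 0.2 to 0.4 kg with rubber foot, with a red band and a red push cap on top; origin at the centre of its underside, z up. Its cap is a flat disc 40 mm across that stands 20 mm above the puck (52 mm above the timer's underside) when up
- red_cap_top (a point): centre of the top face of the red cap; it goes down with the cap
- red_cap (a joint): how far the red cap is pressed down, m: 0 up, 0.012 at its stop, still 8 mm proud of the puck. It slides down against about 2.5 N and stays where it is left; the timer starts at 6 mm. The whole cap also rests on a stiff spring, not counted in this value: it gives 0.5 mm per N while pressed (at most 6 mm, about 1.3 mm while the cap is sliding) and comes back when let go, so the stop is soft
- yellow_timer: loose yellow tap timer on the near half of the fish tray's mat: a light grey puck, 62 mm across and 32 mm high, 0.2 to 0.4 kg with rubber foot, with a yellow band and a yellow push cap on top; origin at the centre of its underside, z up. Its cap is a flat disc 40 mm across that stands 20 mm above the puck (52 mm above the timer's underside) when up
- yellow_cap_top (a point): centre of the top face of the yellow cap; it goes down with the cap
- yellow_cap (a joint): how far the yellow cap is pressed down, m: 0 up, 0.012 at its stop, still 8 mm proud of the puck. It slides down against about 2.5 N and stays where it is left; the timer starts at 6 mm. The whole cap also rests on a stiff spring, not counted in this value: it gives 0.5 mm per N while pressed (at most 6 mm, about 1.3 mm while the cap is sliding) and comes back when let go, so the stop is soft
- blue_timer: loose blue tap timer on the near half of the teapot's mat: a light grey puck, 62 mm across and 32 mm high, 0.2 to 0.4 kg with rubber foot, with a blue band and a blue push cap on top; origin at the centre of its underside, z up. Its cap is a flat disc 40 mm across that stands 20 mm above the puck (52 mm above the timer's underside) when up
- blue_cap_top (a point): centre of the top face of the blue cap; it goes down with the cap
- blue_cap (a joint): how far the blue cap is pressed down, m: 0 up, 0.012 at its stop, still 8 mm proud of the puck. It slides down against about 2.5 N and stays where it is left; the timer starts at 6 mm. The whole cap also rests on a stiff spring, not counted in this value: it gives 0.5 mm per N while pressed (at most 6 mm, about 1.3 mm while the cap is sliding) and comes back when let go, so the stop is soft
- white_timer: loose white tap timer on the bare counter at one side, the spare one: a light grey puck, 62 mm across and 32 mm high, 0.2 to 0.4 kg with rubber foot, with a white band and a white push cap on top; origin at the centre of its underside, z up. Its cap is a flat disc 40 mm across that stands 20 mm above the puck (52 mm above the timer's underside) when up
- white_cap_top (a point): centre of the top face of the white cap; it goes down with the cap
- white_cap (a joint): how far the white cap is pressed down, m: 0 up, 0.012 at its stop, still 8 mm proud of the puck. It slides down against about 2.5 N and stays where it is left; the timer starts at 6 mm. The whole cap also rests on a stiff spring, not counted in this value: it gives 0.5 mm per N while pressed (at most 6 mm, about 1.3 mm while the cap is sliding) and comes back when let go, so the stop is soft
- rice_pot: brown clay rice pot with its lid on, loose, 146 mm across, 83 mm high, on the rice mat; origin at the centre of its underside
- fish_tray: steel tray with a flat steel lid and a wire handle, loose, 128 x 158 mm, 68 mm high over the handle, on the fish mat; origin at the centre of its underside
- teapot: blue ceramic teapot with a spout and a wooden side handle, loose, body 100 mm across, 84 mm high; its spout and side handle reach 80 to 87 mm from its centre; on the tea mat; origin at the centre of its underside
- soy_bottle: dark brown sauce bottle with a green cap, loose, 52 mm across, 120 mm high; origin at the centre of its underside
- tea_cup: white tea cup, loose, 68 mm across, 75 mm high; origin at the centre of its underside
- spice_jar: amber glass jar with a steel cap, loose, 54 mm across, 85 mm high; origin at the centre of its underside
There are look-alikes about, which are no part of the job. What is shaped like the blue_timer but purple is not meant.

How it is judged:
On the way, in this order (a step that is already met when the one before it is completed fails the run):
1. the red timer's cap is down by more than 6 mm (value of joint red_cap above 0.006 m), for 0.2 s.
2. the yellow timer's cap is down by more than 6 mm (value of joint yellow_cap above 0.006 m), for 0.2 s.
3. the blue timer's cap is down by more than 6 mm (value of joint blue_cap above 0.006 m), for 0.2 s.
At the end, for the whole second after the job is handed in: the red, yellow and blue caps are down by more than 6 mm and the white one is up (under 3 mm); all four timers stand upright, at rest, within 25 mm of where they started, and the dishes, bottle, cup and jar within 20 mm (value of joint each of red_cap, yellow_cap, blue_cap above 0.006 m and value of joint white_cap below 0.003 m and distance of each of red_timer, yellow_timer, blue_timer, white_timer from where it was at the start of the episode below 0.025 m and angle between each of red_timer, yellow_timer, blue_timer, white_timer's own z axis and vertical below 0.1 rad and linear speed of each of red_timer, yellow_timer, blue_timer, white_timer below 0.02 m/s and distance of each of rice_pot, fish_tray, teapot, soy_bottle, tea_cup, spice_jar from where it was at the start of the episode below 0.02 m); the robot touches nothing.
It fails at once if a timer's cap is pressed (more than 3 mm) before the timers due before it have been started (6 mm) ((value of joint yellow_cap above 0.003 m and value of joint red_cap below 0.006 m) or (value of joint blue_cap above 0.003 m and value of joint red_cap below 0.006 m) or (value of joint blue_cap above 0.003 m and value of joint yellow_cap below 0.006 m)).
It fails at once if the spare white timer's cap is pressed by more than 3 mm (value of joint white_cap above 0.003 m).
It fails at once if a timer is pressed harder than 20 N (contact force between any of red_timer, yellow_timer, blue_timer, white_timer and the fingers above 20 N or contact force between any of red_timer, yellow_timer, blue_timer, white_timer and the arm above 20 N).
It fails at once if a timer is lifted by more than 10 mm, tipped by more than 0.25 rad or shifted by more than 25 mm (height (world z) of any of red_timer, yellow_timer, blue_timer, white_timer above 0.014 m or angle between any of red_timer, yellow_timer, blue_timer, white_timer's own z axis and vertical above 0.25 rad or distance of any of red_timer, yellow_timer, blue_timer, white_timer from where it was at the start of the episode above 0.025 m).
It fails at once if a dish, the bottle, the cup or the jar is shifted by more than 20 mm or tipped by more than 0.25 rad (distance of any of rice_pot, fish_tray, teapot, soy_bottle, tea_cup, spice_jar from where it was at the start of the episode above 0.02 m or angle between any of rice_pot, fish_tray, teapot, soy_bottle, tea_cup, spice_jar's own z axis and vertical above 0.25 rad).
It also fails if it takes over 56 s, if anything falls off the work surface, if the arm or the gripper's body presses on something with over 40 N, if the wrist force passes 120 N, or if a joint passes its speed limit or range.

## Working session

There is one attempt and no reset: what is moved stays moved. The work goes in short steps, Python scripts to look and compute and a shell command to move; the robot and the scene stay as the last step left them, time stands still between calls to the robot, and variables do not carry over. Pictures are saved under pics/ and viewed, and the job is handed in when it is done.

```bash
mkdir -p pics; python3 - <<'E'
from rig import readout, viewer, robot
import cv2
s=readout.sense(); print({k:s[k] for k in('time','eef_pos','orientation','force','opening')}, robot.tip_reach)
for n in("scene","top"):
    cv2.imwrite(f"pics/{n}0.png",viewer.capture(n)); i=viewer.camera_info(n); print(n,i)
E
```

```text
{'time': 0.0, 'eef_pos': array([ 0.22278111, -0.58315405,  0.24413984]), 'orientation': array([-3.08728019e+00, -5.69465707e-01,  2.60554761e-04]), 'force': array([-0.01531771, -1.209188  , -0.42642058]), 'opening': 0.9999387316862014} 0.014
scene {'K': array([[400.92642366,   0.        , 253.02830656],
       [  0.        , 400.92642366, 188.07386122],
       [  0.        ,   0.        ,   1.        ]]), 'rvec': array([ 1.04828603,  2.45412598, -0.97546472]), 'tvec': array([ 0.34456101, -0.20637862,  1.44229838])}
top {'K': array([[415.12005921,   0.        , 253.02895058],
       [  0.        , 415.12005921, 190.7447355 ],
       [  0.        ,   0.        ,   1.        ]]), 'rvec': array([ 2.14087192, -2.19914554,  0.0848546 ]), 'tvec': array([0.0177256 , 0.51750884, 1.27298617])}
```

View pics/top0.png

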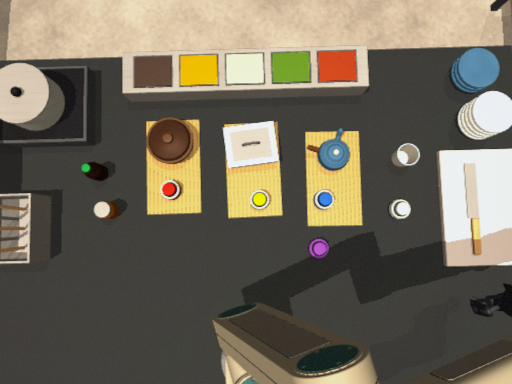

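View pics/scene0.png

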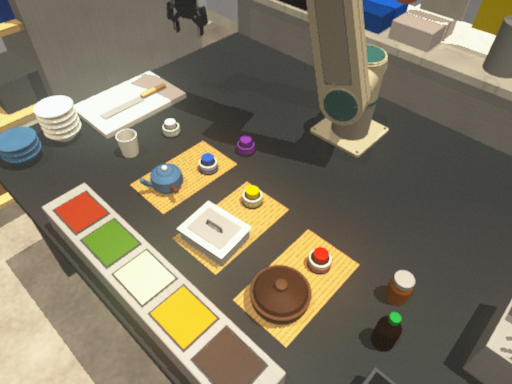

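The top view shows the caps at about: red (170,189), yellow (260,200), blue (325,200), purple decoy (318,248), white (400,209). I'll refine these with colour centroids in both views and triangulate.

```bash
cat > h.py <<'E'
import numpy as np, cv2
from rig import readout, viewer, robot
def cam(n):
    i=viewer.camera_info(n); R=cv2.Rodrigues(np.array(i['rvec'],float))[0]; return np.array(i['K']),R,np.array(i['tvec'],float).ravel()
def ray(n,uv):
    K,R,t=cam(n); d=R.T@np.linalg.inv(K)@np.array([uv[0],uv[1],1.]); return -R.T@t,d
def at_z(n,uv,z):
    c,d=ray(n,uv); return c+d*(z-c[2])/d[2]
def proj(n,p):
    K,R,t=cam(n); q=K@(R@np.array(p)+t); return q[:2]/q[2]
def tri(a,b):
    A=[];y=[]
    for n,uv in(a,b):
        c,d=ray(n,uv); d=d/np.linalg.norm(d); P=np.eye(3)-np.outer(d,d); A.append(P); y.append(P@c)
    A=np.vstack(A);y=np.hstack(y); return np.linalg.lstsq(A,y,rcond=None)[0]
E
python3 - <<'E'
from h import *
seed={'red':((170,189),(319,254)),'yellow':((260,200),(252,190)),'blue':((325,200),(208,159))}
for k,(st,ss) in seed.items():
    out=[]
    for n,s in(("top",st),("scene",ss)):
        im=cv2.imread(f"pics/{n}0.png"); h=cv2.cvtColor(im,cv2.COLOR_BGR2HSV).astype(int)
        r=11; x,y=s; w=h[y-r:y+r+1,x-r:x+r+1]; dh=abs((w[...,0]-h[y,x,0]+90)%180-90)
        m=(dh<5 if k=='yellow' else dh<8)&(w[...,1]>(200 if k=='yellow' else 130))&(w[...,2]>60)
        nl,lab,st_,cen=cv2.connectedComponentsWithStats(m.astype('uint8')); l=1+st_[1:,4].argmax()
        c=cen[l]+[x-r,y-r]; out.append((n,c)); print(k,n,c.round(1),st_[l],im[y,x])
    print(' tri',tri(*out).round(4),' top@z56',at_z(*out[0],.056).round(4),' scene@z56',at_z(*out[1],.056).round(4))
for n in("top","scene"):
    im=cv2.imread(f"pics/{n}0.png")
    c=im[120:260,130:430] if n=="top" else im[110:310,120:420]
    cv2.imwrite(f"pics/{n}0c.png",cv2.resize(c,None,fx=2.6,fy=2.6,interpolation=cv2.INTER_CUBIC))
E
```

```text
red top [168.7 189. ] [  3   5  14  13 143] [ 19  42 240]
red scene [320.1 255.4] [  4   4  17  17 228] [ 34  64 251]
 tri [0.5287 0.263  0.0441]  top@z56 [0.5274 0.2607 0.056 ]  scene@z56 [0.5364 0.2665 0.056 ]
yellow top [259.1 199. ] [  4   4  13  13 137] [  0 242 238]
yellow scene [252. 190.] [  5   6  13  10 100] [  0 245 250]
 tri [ 0.4895 -0.0144  0.0525]  top@z56 [ 0.4891 -0.0142  0.056 ]  scene@z56 [ 0.4921 -0.0123  0.056 ]
blue top [324.8 198.8] [  5   4  13  13 140] [234 135  61]
blue scene [207.  157.4] [ 5  6 11  8 71] [231 129  79]
 tri [ 0.4848 -0.2144  0.0511]  top@z56 [ 0.4843 -0.2134  0.056 ]  scene@z56 [ 0.4883 -0.2104  0.056 ]
```

View pics/top0c.png

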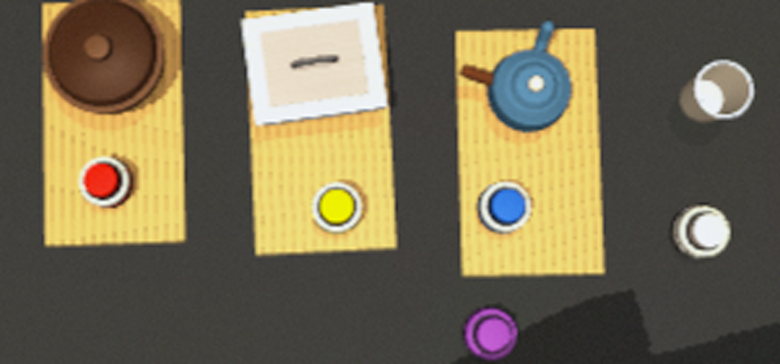

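View pics/scene0c.png

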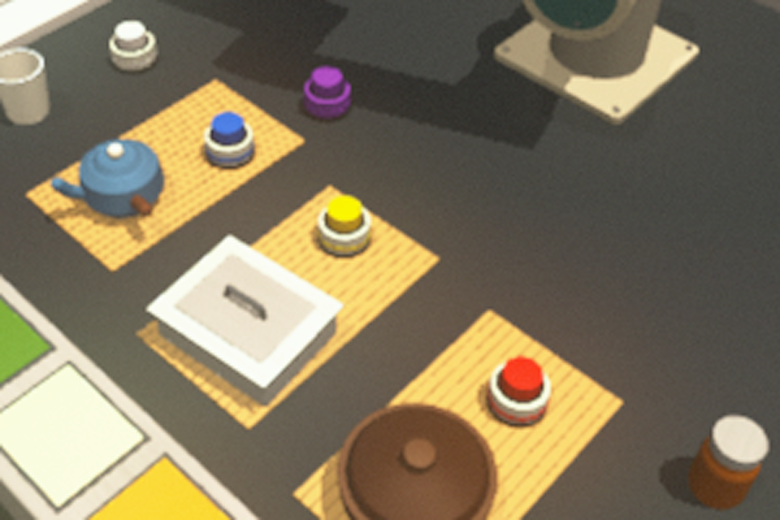

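```bash
cat >> h.py <<'E'
def shift(p):
    s=readout.sense(); R=cv2.Rodrigues(np.array(s['orientation']))[0]
    d=R.T@(np.array(p)-s['eef_pos']); print('t',round(s['time'],2),'tcp',s['eef_pos'].round(4),'F',s['force'].round(2),'open',round(s['opening'],3),'q',s['joints'].round(2))
    print(' axes x',R[:,0].round(3),'z',R[:,2].round(3),' shift mm',(d*1000).round(1),' frac',(d/.5).round(4))
E
python3 -c "
from h import *
shift([.5275,.261,.20])
shift([.35,-.2,.20])"
```

```text
t 0.1 tcp [ 0.2228 -0.5832  0.2443] F [-0.36 -0.61 -0.85] open 0.997 q [-1.31  0.28 -0.03  1.27 -0.    1.47]
 axes x [0.934 0.357 0.   ] z [-0.001  0.002 -1.   ]  shift mm [ 585.8 -679.9   45.7]  frac [ 1.1717 -1.3597  0.0915]
t 0.1 tcp [ 0.2228 -0.5832  0.2443] F [-0.36 -0.61 -0.85] open 0.997 q [-1.31  0.28 -0.03  1.27 -0.    1.47]
 axes x [0.934 0.357 0.   ] z [-0.001  0.002 -1.   ]  shift mm [ 255.6 -312.5   44.9]  frac [ 0.5111 -0.625   0.0899]
```

```bash
python3 -m handwheel '[[[0.06,-0.07,0],[0,0,-0.1]],[[0.12,-0.14,0],[0,0,-0.2]],[[0.18,-0.21,0],[0,0,-0.3]],[[0.24,-0.28,0],[0,0,-0.4]],[[0.30,-0.35,0.01],[0,0,-0.5]],[[0.36,-0.42,0.02],[0,0,-0.6]],[[0.42,-0.49,0.03],[0,0,-0.7]],[[0.48,-0.56,0.04],[0,0,-0.8]],[[0.54,-0.63,0.04],[0,0,-0.9]],[[0.58,-0.68,0.04],[0,0,-1]],[[0.58,-0.68,0.04],[0,0,-1]],[[0.58,-0.68,0.04],[0,0,-1]],[[0.58,-0.68,0.04],[0,0,-1]],[[0.58,-0.68,0.04],[0,0,-1]],[[0.58,-0.68,0.04],[0,0,-1]],[[0.58,-0.68,0.04],[0,0,-1]],[[0.58,-0.68,0.04],[0,0,-1]]]' 0 20
python3 -c "
from h import *
shift([.5275,.261,.18])"
```

```text
time: 1.52
eef_pos: [0.3724, -0.1638, 0.2253]
orientation: [2.854, 1.313, -0.0]
force: [-0.2, 0.3, -0.1]
opening: 0.004
t 1.52 tcp [ 0.3724 -0.1638  0.2253] F [-0.24  0.33 -0.1 ] open 0.004 q [-0.57 -0.11 -0.49  1.19 -0.    1.71]
 axes x [ 0.651  0.759 -0.   ] z [-0. -0. -1.]  shift mm [ 423.6 -158.5   45.2]  frac [ 0.8471 -0.3171  0.0905]
```

```bash
python3 -m handwheel '[[[0.08,-0.03,0],[0,0,0]],[[0.15,-0.055,0],[0,0,0]],[[0.22,-0.08,0],[0,0,0]],[[0.29,-0.11,0],[0,0,0]],[[0.36,-0.135,0],[0,0,0]],[[0.43,-0.16,0.01],[0,0,0]],[[0.50,-0.185,0.02],[0,0,0]],[[0.57,-0.21,0.03],[0,0,0]],[[0.64,-0.24,0.04],[0,0,0]],[[0.71,-0.265,0.06],[0,0,0]],[[0.78,-0.29,0.08],[0,0,0]],[[0.847,-0.317,0.09],[0,0,0]],[[0.847,-0.317,0.09],[0,0,0]],[[0.847,-0.317,0.09],[0,0,0]],[[0.847,-0.317,0.09],[0,0,0]],[[0.847,-0.317,0.09],[0,0,0]],[[0.847,-0.317,0.09],[0,0,0]]]'
python3 - <<'E'
from h import *
shift([.5275,.261,.085])
print(proj("wrist",[.5275,.261,.056]))
for n in("wrist","scene"): cv2.imwrite(f"pics/{n}1.png",viewer.capture(n))
s=cv2.imread("pics/scene1.png")[150:350,220:420]; cv2.imwrite("pics/scene1c.png",cv2.resize(s,None,fx=3,fy=3))
E
```

```text
time: 2.93
eef_pos: [0.5267, 0.2609, 0.1807]
orientation: [2.854, 1.314, 0.0]
force: [0.3, -0.5, -0.2]
opening: 0.001
t 2.93 tcp [0.5267 0.2609 0.1807] F [ 0.33 -0.46 -0.19] open 0.001 q [ 0.35  0.25 -0.2   1.12 -0.    2.63]
 axes x [0.65 0.76 0.  ] z [ 0. -0. -1.]  shift mm [ 0.5  0.5 95.7]  frac [0.0011 0.001  0.1914]
[262.21661553 189.67925575]
```

View pics/wrist1.png

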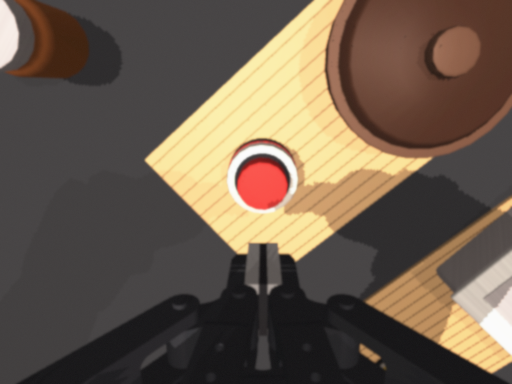

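View pics/scene1c.png

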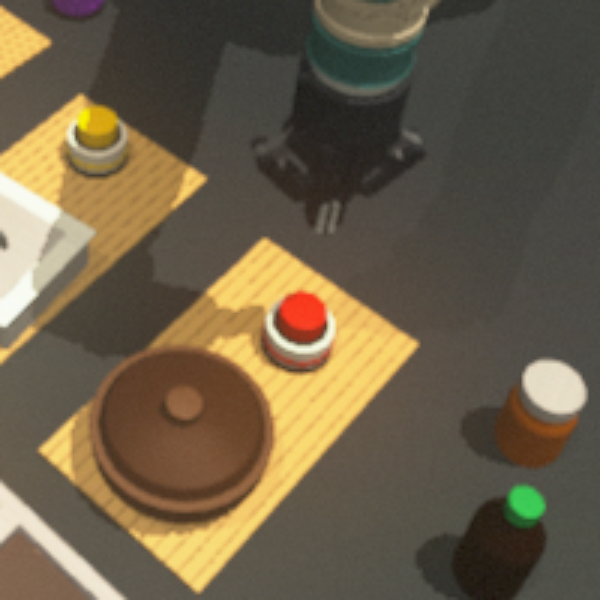

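The wrist view shows the red cap centred near (262,185), against a predicted (262,190). I'll measure that difference.

```bash
python3 - <<'E'
from h import *
im=cv2.imread("pics/wrist1.png"); h=cv2.cvtColor(im,cv2.COLOR_BGR2HSV).astype(int)
m=((h[...,0]<6)|(h[...,0]>172))&(h[...,1]>200)&(h[...,2]>200); m[:150]=0;m[220:]=0; m[:,:220]=0;m[:,310:]=0
ys,xs=np.where(m); print(xs.min(),xs.max(),ys.min(),ys.max(),xs.mean(),ys.mean())
c=((xs.min()+xs.max())/2,(ys.min()+ys.max())/2)
print(at_z("wrist",(xs.mean(),ys.mean()),.056),at_z("wrist",c,.056), proj("wrist",[.5267,.2609,.1667]))
shift([.5275,.261,.08])
E
```

```text
Traceback (most recent call last):
ValueError: zero-size array to reduction operation minimum which has no identity
```

```bash
python3 - <<'E'
from h import *
im=cv2.imread("pics/wrist1.png"); h=cv2.cvtColor(im,cv2.COLOR_BGR2HSV).astype(int)
print(im[185,262],h[185,262],im[160,262],h[160,262])
m=((h[...,0]<6)|(h[...,0]>172))&(h[...,1]>180)&(h[...,2]>185); m[:150]=0;m[220:]=0; m[:,:220]=0;m[:,310:]=0
ys,xs=np.where(m); print(xs.min(),xs.max(),ys.min(),ys.max(),xs.mean(),ys.mean())
c=((xs.min()+xs.max())/2,(ys.min()+ys.max())/2)
print(at_z("wrist",(xs.mean(),ys.mean()),.056),at_z("wrist",c,.056), proj("wrist",[.5267,.2609,.1667]))
shift([.5275,.261,.08])
E
```

```text
[ 76  83 250] [  1 177 250] [ 27  29 121] [  1 198 121]
238 286 162 207 264.3695652173913 189.9665551839465
[0.5286721 0.2600193 0.056    ] [0.5301431  0.26455827 0.056     ] [261.0059274  260.53181065]
t 3.03 tcp [0.5268 0.2612 0.1808] F [0.49 0.42 0.66] open 0.0 q [ 0.35  0.25 -0.2   1.12 -0.    2.63]
 axes x [0.65 0.76 0.  ] z [ 0.001  0.    -1.   ]  shift mm [  0.2   0.6 100.8]  frac [0.0005 0.0013 0.2016]
```

```bash
python3 -m handwheel '[[[0.006,0.001,0.03],[0,0,0]],[[0.006,0.001,0.07],[0,0,0]],[[0.006,0.001,0.11],[0,0,0]],[[0.006,0.001,0.15],[0,0,0]],[[0.006,0.001,0.18],[0,0,0]],[[0.006,0.001,0.195],[0,0,0]],[[0.006,0.001,0.2],[0,0,0]],[[0.006,0.001,0.2],[0,0,0]],[[0.006,0.001,0.2],[0,0,0]],[[0.006,0.001,0.2],[0,0,0]]]'
python3 - <<'E'
from h import *
shift([.529,.263,.058])
cv2.imwrite("pics/wrist2.png",viewer.capture("wrist")); s=viewer.capture("scene")[200:300,270:370]
cv2.imwrite("pics/scene2c.png",cv2.resize(s,None,fx=5,fy=5))
E
```

```text
time: 3.87
eef_pos: [0.5302, 0.2646, 0.0817]
orientation: [2.852, 1.316, 0.004]
force: [-0.5, -0.1, -0.3]
opening: 0.002
t 3.87 tcp [0.5302 0.2646 0.0817] F [-0.49 -0.12 -0.31] open 0.002 q [ 0.35  0.35 -0.3   0.92 -0.    2.63]
 axes x [0.649 0.761 0.002] z [ 0.002  0.001 -1.   ]  shift mm [-2.   0.1 23.7]  frac [-0.004   0.0003  0.0474]
```

View pics/scene2c.png

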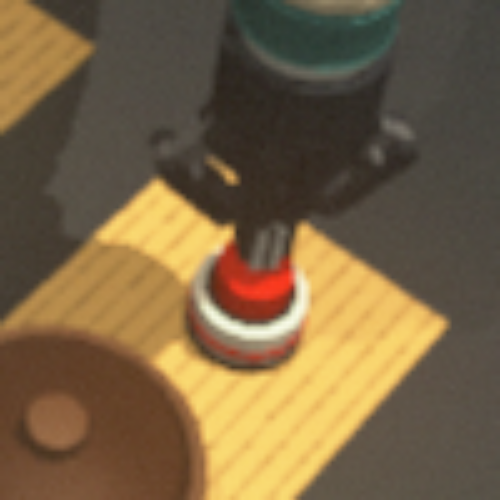

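View pics/wrist2.png

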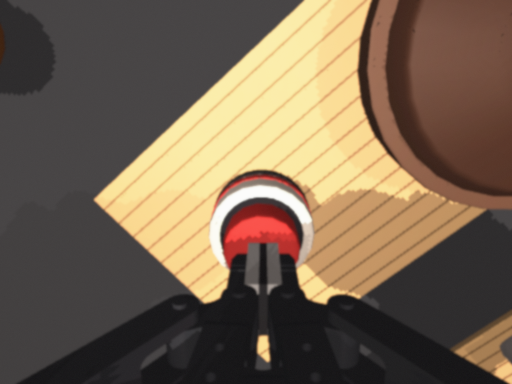

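The finger tips are above the cap centre with a gap of about 12 mm. Next is a slow press.

```bash
python3 -m handwheel '[[[-0.001,0,0.006],[0,0,0]],[[-0.001,0,0.012],[0,0,0]],[[-0.001,0,0.018],[0,0,0]],[[-0.001,0,0.022],[0,0,0]],[[-0.001,0,0.026],[0,0,0]],[[-0.001,0,0.03],[0,0,0]],[[-0.001,0,0.034],[0,0,0]],[[-0.001,0,0.038],[0,0,0]],[[-0.001,0,0.041],[0,0,0]],[[-0.001,0,0.043],[0,0,0]],[[-0.001,0,0.043],[0,0,0]],[[-0.001,0,0.043],[0,0,0]]]'
python3 -c "
from h import *
shift([.529,.263,.058])"
```

```text
time: 4.97
eef_pos: [0.5285, 0.2638, 0.0587]
orientation: [-2.852, -1.316, 0.001]
force: [-1.3, -0.6, 1.9]
opening: -0.001
t 4.97 tcp [0.5285 0.2638 0.0587] F [-1.32 -0.56  1.87] open -0.001 q [ 0.35  0.38 -0.32  0.88 -0.    2.63]
 axes x [ 0.649  0.761 -0.   ] z [-0. -0. -1.]  shift mm [-0.3  0.9  0.7]  frac [-0.0007  0.0018  0.0013]
```

```bash
python3 -m handwheel '[[[0,0,0],[0,0,0]],[[0,0,-0.01],[0,0,0]],[[0,0,-0.03],[0,0,0]],[[0,0,-0.07],[0,0,0]],[[0,0,-0.12],[0,0,0]],[[0,0,-0.17],[0,0,0]],[[0,0,-0.22],[0,0,0]],[[0,0,-0.24],[0,0,0]],[[0,0,-0.24],[0,0,0]],[[0,0,-0.24],[0,0,0]]]'
python3 - <<'E'
from h import *
shift([.4895,-.0135,.17])
print(proj("wrist",[.5295,.2635,.056]),proj("wrist",[.5295,.2635,.046]))
cv2.imwrite("pics/wrist3.png",viewer.capture("wrist")); s=viewer.capture("scene")[200:300,270:370]
cv2.imwrite("pics/scene3c.png",cv2.resize(s,None,fx=5,fy=5))
E
```

```text
time: 5.8
eef_pos: [0.5291, 0.264, 0.1793]
orientation: [2.852, 1.316, 0.002]
force: [0.4, -0.1, -0.5]
opening: 0.005
t 5.8 tcp [0.5291 0.264  0.1793] F [ 0.43 -0.06 -0.48] open 0.005 q [ 0.35  0.26 -0.19  1.12 -0.    2.63]
 axes x [0.649 0.761 0.001] z [ 0.001  0.001 -1.   ]  shift mm [-236.9  149.9    9.1]  frac [-0.4738  0.2998  0.0181]
[262.23465927 191.32672724] [262.24626218 187.63850571]
```

View pics/scene3c.png

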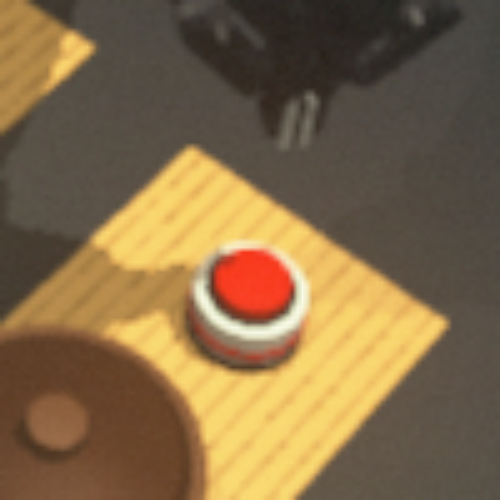

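View pics/wrist3.png

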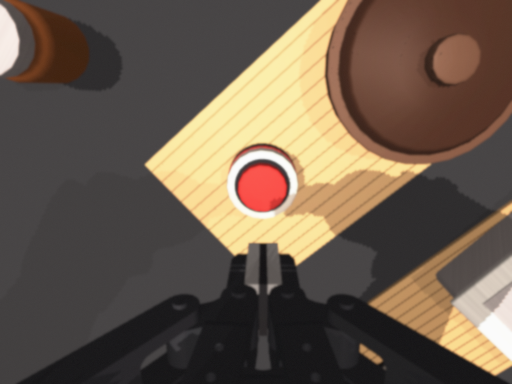

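The red cap now sits low in the puck in both views: wrist (262,187), scene (320.8,256.6). The timer hasn't moved. I'll check the depth numerically and go on to yellow.

```bash
python3 -m handwheel '[[[-0.04,0.025,0],[0,0,0]],[[-0.1,0.063,0],[0,0,0]],[[-0.16,0.1,0],[0,0,0]],[[-0.22,0.14,0],[0,0,0]],[[-0.28,0.177,0],[0,0,0]],[[-0.34,0.215,0],[0,0,0]],[[-0.4,0.253,0],[0,0,0]],[[-0.45,0.285,0],[0,0,0]],[[-0.474,0.3,0],[0,0,0]],[[-0.474,0.3,0],[0,0,0]],[[-0.474,0.3,0],[0,0,0]],[[-0.474,0.3,0],[0,0,0]]]'
python3 - <<'E'
from h import *
for z in(.056,.050,.046,.044): print(z,proj("scene",[.5295,.2635,z]).round(1))
shift([.4895,-.0135,.08])
im=viewer.capture("wrist"); cv2.imwrite("pics/wrist4.png",im)
h=cv2.cvtColor(im,cv2.COLOR_BGR2HSV).astype(int)
m=(abs(h[...,0]-30)<4)&(h[...,1]>180)&(h[...,2]>185); m[:120]=0;m[235:]=0; m[:,:200]=0;m[:,330:]=0
ys,xs=np.where(m); print(xs.min(),xs.max(),ys.min(),ys.max(),xs.mean(),ys.mean())
print(proj("wrist",[.4895,-.0135,.056]))
E
```

```text
time: 6.9
eef_pos: [0.4884, -0.0131, 0.1776]
orientation: [-2.851, -1.316, 0.003]
force: [0.7, -0.4, -0.1]
opening: -0.006
0.056 [320.8 253. ]
0.05 [320.5 254.4]
0.046 [320.3 255.3]
0.044 [320.2 255.7]
t 6.9 tcp [ 0.4884 -0.0131  0.1776] F [ 0.67 -0.4  -0.13] open -0.006 q [-0.16  0.08 -0.41  1.08  0.    2.12]
 axes x [ 0.649  0.761 -0.001] z [-0.002  0.001 -1.   ]  shift mm [ 0.5  1.3 97.6]  frac [0.0011 0.0026 0.1953]Traceback (most recent call last):
  File "<stdin>", line 7, in <module>
    return umr_minimum(a, axis, None, out, keepdims, initial, where)
ValueError: zero-size array to reduction operation minimum which has no identity
```

View pics/wrist4.png

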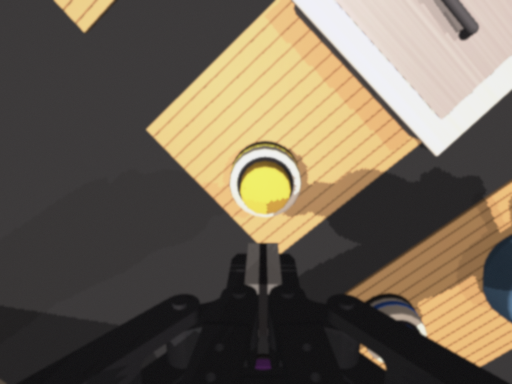

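The yellow cap is centred near (265,188) in the wrist view and is still up.

```bash
python3 - <<'E'
from h import *
im=cv2.imread("pics/wrist4.png")
cv2.imwrite("pics/wrist4c.png",cv2.resize(im[130:230,215:315],None,fx=6,fy=6))
print(proj("wrist",[.4895,-.0135,.056]),at_z("wrist",(265.5,188),.056))
print(proj("wrist",[.4884,-.0131,.056]))
E
```

```text
[263.19776931 191.22370204] [ 0.4925126  -0.01267402  0.056     ]
[261.76774299 191.73109403]
```

View pics/wrist4c.png

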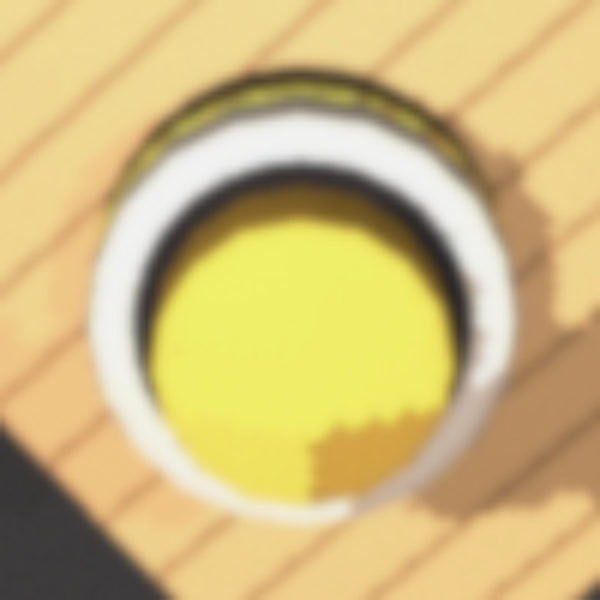

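```bash
python3 -m handwheel '[[[0.002,0.0045,0.03],[0,0,0]],[[0.002,0.0045,0.07],[0,0,0]],[[0.002,0.0045,0.11],[0,0,0]],[[0.002,0.0045,0.15],[0,0,0]],[[0.002,0.0045,0.18],[0,0,0]],[[0.002,0.0045,0.19],[0,0,0]],[[0.002,0.0045,0.195],[0,0,0]],[[0.002,0.0045,0.195],[0,0,0]],[[0.002,0.0045,0.195],[0,0,0]],[[0.002,0.0045,0.195],[0,0,0]]]'
python3 - <<'E'
from h import *
shift([.4905,-.0137,.058])
cv2.imwrite("pics/wrist5.png",viewer.capture("wrist")); s=viewer.capture("scene")[140:240,200:300]
cv2.imwrite("pics/scene5c.png",cv2.resize(s,None,fx=5,fy=5))
E
```

```text
time: 7.78
eef_pos: [0.4926, -0.0144, 0.0824]
orientation: [2.851, 1.317, 0.003]
force: [0.4, 0.4, 0.3]
opening: -0.001
t 7.78 tcp [ 0.4926 -0.0144  0.0824] F [0.4  0.37 0.26] open -0.001 q [-0.16  0.19 -0.51  0.87  0.    2.12]
 axes x [0.648 0.761 0.001] z [ 0.002 -0.    -1.   ]  shift mm [-0.8 -2.1 24.4]  frac [-0.0017 -0.0042  0.0489]
```

View pics/scene5c.png

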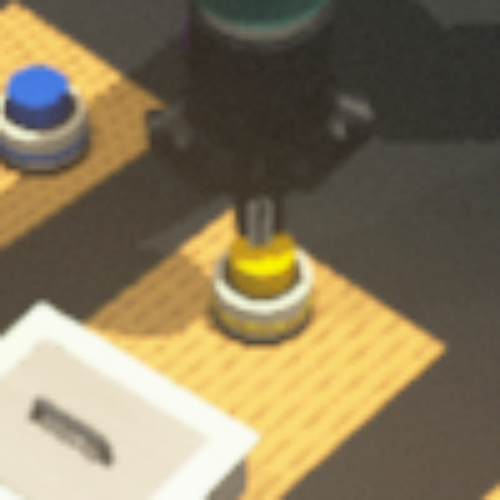

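View pics/wrist5.png

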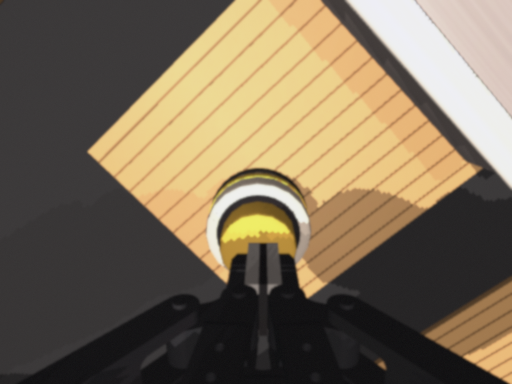

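```bash
python3 -m handwheel '[[[-0.001,-0.003,0.006],[0,0,0]],[[-0.001,-0.003,0.012],[0,0,0]],[[-0.001,-0.003,0.018],[0,0,0]],[[-0.001,-0.003,0.022],[0,0,0]],[[-0.001,-0.003,0.026],[0,0,0]],[[-0.001,-0.003,0.03],[0,0,0]],[[-0.001,-0.003,0.034],[0,0,0]],[[-0.001,-0.003,0.038],[0,0,0]],[[-0.001,-0.003,0.042],[0,0,0]],[[-0.001,-0.003,0.045],[0,0,0]],[[-0.001,-0.003,0.045],[0,0,0]],[[-0.001,-0.003,0.045],[0,0,0]],[[-0.001,-0.003,0.045],[0,0,0]]]'
python3 -c "
from h import *
shift([.4905,-.0137,.058])"
```

```text
time: 8.97
eef_pos: [0.4902, -0.0139, 0.0588]
orientation: [2.852, 1.316, 0.001]
force: [-0.9, 0.3, 1.3]
opening: -0.001
t 8.97 tcp [ 0.4902 -0.0139  0.0588] F [-0.9   0.3   1.28] open -0.001 q [-0.16  0.22 -0.54  0.81  0.    2.12]
 axes x [0.649 0.761 0.   ] z [ 0.  0. -1.]  shift mm [0.4 0.1 0.8]  frac [0.0007 0.0003 0.0017]
```

```bash
python3 -m handwheel '[[[0,0,0],[0,0,0]],[[0,0,-0.01],[0,0,0]],[[0,0,-0.03],[0,0,0]],[[0,0,-0.07],[0,0,0]],[[0,0,-0.12],[0,0,0]],[[0,0,-0.17],[0,0,0]],[[0,0,-0.22],[0,0,0]],[[0,0,-0.24],[0,0,0]],[[0,0,-0.24],[0,0,0]],[[0,0,-0.24],[0,0,0]]]'
python3 - <<'E'
from h import *
shift([.486,-.2125,.18])
im=viewer.capture("wrist")
cv2.imwrite("pics/wrist6c.png",cv2.resize(im[130:230,215:315],None,fx=5,fy=5)); s=viewer.capture("scene")[140:240,200:300]
cv2.imwrite("pics/scene6c.png",cv2.resize(s,None,fx=5,fy=5))
E
```

```text
time: 9.8
eef_pos: [0.4904, -0.0139, 0.1792]
orientation: [2.852, 1.316, 0.002]
force: [-0.3, -0.0, -1.2]
opening: 0.0
t 9.8 tcp [ 0.4904 -0.0139  0.1792] F [-0.3  -0.04 -1.16] open 0.0 q [-0.16  0.08 -0.4   1.08  0.    2.12]
 axes x [0.649 0.761 0.001] z [ 0.002 -0.    -1.   ]  shift mm [-153.9  125.5   -0.8]  frac [-0.3079  0.251  -0.0015]
```

View pics/scene6c.png

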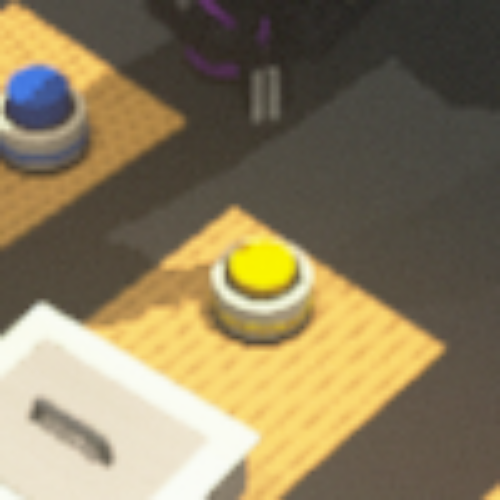

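View pics/wrist6c.png

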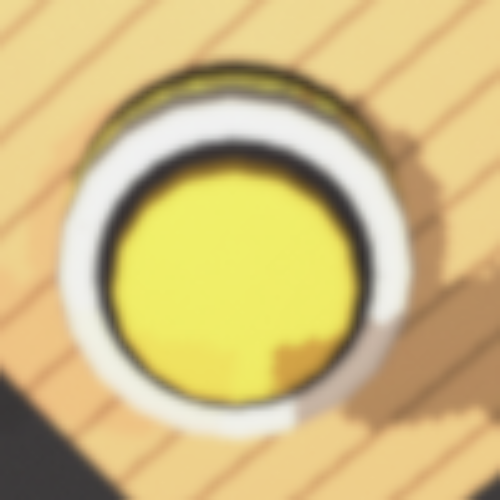

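The yellow cap is well down, nearly level with the puck rim, at about scene pixel (252,193). The timer hasn't moved. Blue next.

```bash
python3 -m handwheel '[[[-0.04,0.033,0],[0,0,0]],[[-0.1,0.081,0],[0,0,0]],[[-0.16,0.13,0],[0,0,0]],[[-0.22,0.179,0],[0,0,0]],[[-0.28,0.228,0],[0,0,0]],[[-0.308,0.251,0],[0,0,0]],[[-0.308,0.251,0],[0,0,0]],[[-0.308,0.251,0],[0,0,0]],[[-0.308,0.251,0],[0,0,0]]]'
python3 - <<'E'
from h import *
shift([.486,-.2125,.08])
im=viewer.capture("wrist"); cv2.imwrite("pics/wrist7.png",im)
cv2.imwrite("pics/wrist7c.png",cv2.resize(im[130:230,215:315],None,fx=6,fy=6))
print(proj("wrist",[.486,-.2125,.056]))
E
```

```text
time: 10.65
eef_pos: [0.4845, -0.2113, 0.1772]
orientation: [-2.849, -1.315, 0.003]
force: [-0.2, 0.5, -0.2]
opening: 0.004
t 10.65 tcp [ 0.4845 -0.2113  0.1772] F [-0.24  0.49 -0.22] open 0.004 q [-0.53  0.16 -0.33  1.09  0.    1.74]
 axes x [ 0.649  0.761 -0.   ] z [-0.003  0.002 -1.   ]  shift mm [ 0.1  2.3 97.2]  frac [1.000e-04 4.600e-03 1.944e-01]
[264.57342071 191.97080484]
```

View pics/wrist7c.png

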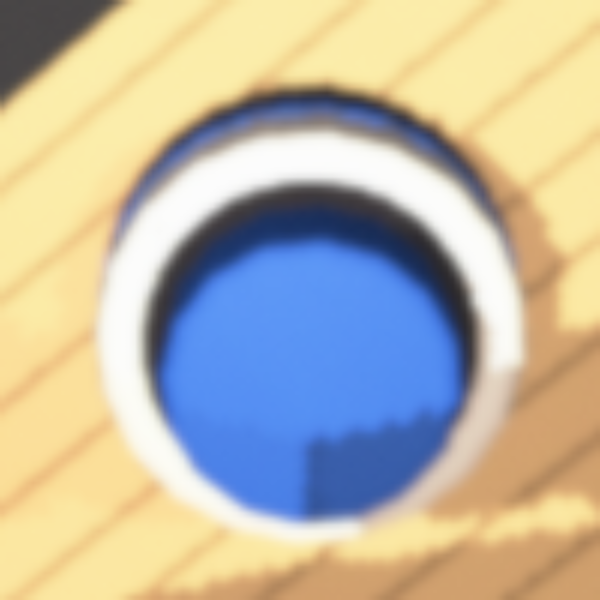

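View pics/wrist7.png

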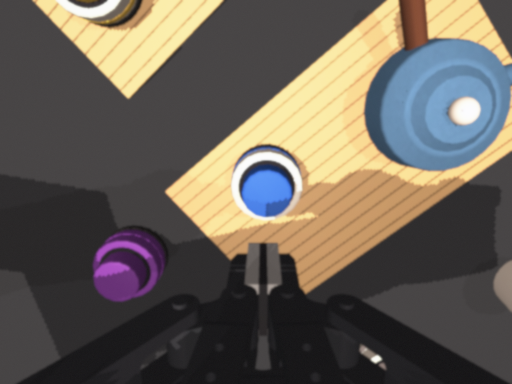

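```bash
python3 -m handwheel '[[[0,0.002,0.03],[0,0,0]],[[0,0.002,0.07],[0,0,0]],[[0,0.002,0.11],[0,0,0]],[[0,0.002,0.15],[0,0,0]],[[0,0.002,0.18],[0,0,0]],[[0,0.002,0.19],[0,0,0]],[[0,0.002,0.195],[0,0,0]],[[0,0.002,0.195],[0,0,0]],[[0,0.002,0.195],[0,0,0]],[[0,0.002,0.195],[0,0,0]]]'
python3 - <<'E'
from h import *
shift([.4868,-.2131,.058])
cv2.imwrite("pics/wrist8.png",viewer.capture("wrist")); s=viewer.capture("scene")[110:210,160:260]
cv2.imwrite("pics/scene8c.png",cv2.resize(s,None,fx=5,fy=5))
E
```

```text
time: 11.53
eef_pos: [0.4874, -0.2134, 0.0825]
orientation: [2.85, 1.316, 0.002]
force: [1.0, -1.8, -0.7]
opening: -0.001
t 11.53 tcp [ 0.4874 -0.2134  0.0825] F [ 1.03 -1.84 -0.69] open -0.001 q [-0.53  0.25 -0.43  0.89  0.    1.74]
 axes x [0.648 0.761 0.   ] z [ 0.002 -0.001 -1.   ]  shift mm [-0.1 -0.7 24.5]  frac [-0.0002 -0.0014  0.0491]
```

View pics/scene8c.png

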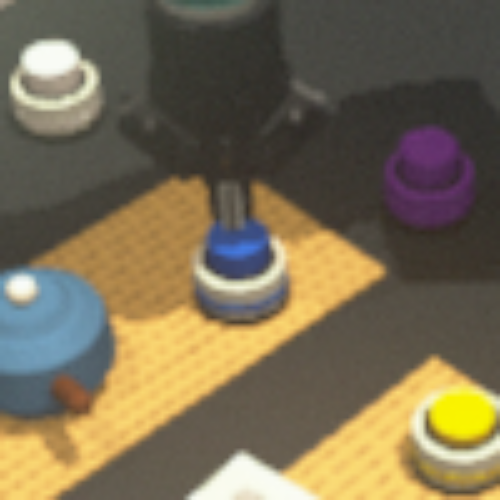

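View pics/wrist8.png

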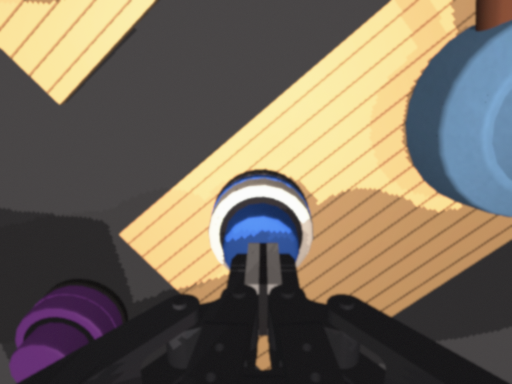

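The tips are centred on the blue cap: puck centre at x≈261 and fingers at x≈263 in the wrist view. Pressing now.

```bash
python3 -m handwheel '[[[0,-0.001,0.006],[0,0,0]],[[0,-0.001,0.012],[0,0,0]],[[0,-0.001,0.018],[0,0,0]],[[0,-0.001,0.022],[0,0,0]],[[0,-0.001,0.026],[0,0,0]],[[0,-0.001,0.03],[0,0,0]],[[0,-0.001,0.034],[0,0,0]],[[0,-0.001,0.038],[0,0,0]],[[0,-0.001,0.042],[0,0,0]],[[0,-0.001,0.045],[0,0,0]],[[0,-0.001,0.045],[0,0,0]],[[0,-0.001,0.045],[0,0,0]],[[0,-0.001,0.045],[0,0,0]]]'
python3 -c "
from h import *
shift([.4868,-.2131,.058])"
```

```text
time: 12.72
eef_pos: [0.4861, -0.2129, 0.0588]
orientation: [2.852, 1.316, 0.0]
force: [-2.2, 0.7, 2.1]
opening: -0.001
t 12.72 tcp [ 0.4861 -0.2129  0.0588] F [-2.23  0.67  2.11] open -0.001 q [-0.53  0.28 -0.45  0.84  0.    1.74]
 axes x [0.649 0.761 0.   ] z [ 0. -0. -1.]  shift mm [0.3 0.7 0.8]  frac [0.0005 0.0014 0.0016]
```

```bash
python3 -m handwheel '[[[0,0,0],[0,0,0]],[[0,0,-0.01],[0,0,0]],[[0,0,-0.03],[0,0,0]],[[0,0,-0.07],[0,0,0]],[[0,0,-0.12],[0,0,0]],[[0,0,-0.17],[0,0,0]],[[0,0,-0.22],[0,0,0]],[[0,0,-0.24],[0,0,0]],[[0,0,-0.24],[0,0,0]],[[0,0,-0.24],[0,0,0]],[[0,0,-0.24],[0,0,0]],[[0,0,-0.24],[0,0,0]]]'
python3 - <<'E'
from h import *
shift([.486,-.2125,.18])
im=viewer.capture("wrist"); b=cv2.resize(im[130:230,215:315],(380,380))
s=viewer.capture("scene"); a=cv2.resize(s[110:210,160:260],(380,380))
cv2.imwrite("pics/mix9.png",np.hstack([a,b])); cv2.imwrite("pics/scene9.png",s); cv2.imwrite("pics/scene9c.png",cv2.resize(s[110:310,120:420],None,fx=2.6,fy=2.6,interpolation=cv2.INTER_CUBIC))
E
```

```text
time: 13.72
eef_pos: [0.4848, -0.2121, 0.1769]
orientation: [-2.85, -1.315, 0.003]
force: [-0.2, 0.0, -0.3]
opening: -0.002
t 13.72 tcp [ 0.4848 -0.2121  0.1769] F [-0.24  0.01 -0.31] open -0.002 q [-0.53  0.16 -0.33  1.09  0.    1.74]
 axes x [ 0.649  0.761 -0.001] z [-0.003  0.002 -1.   ]  shift mm [ 0.5  1.2 -3.1]  frac [ 0.001   0.0024 -0.0062]
```

View pics/mix9.png

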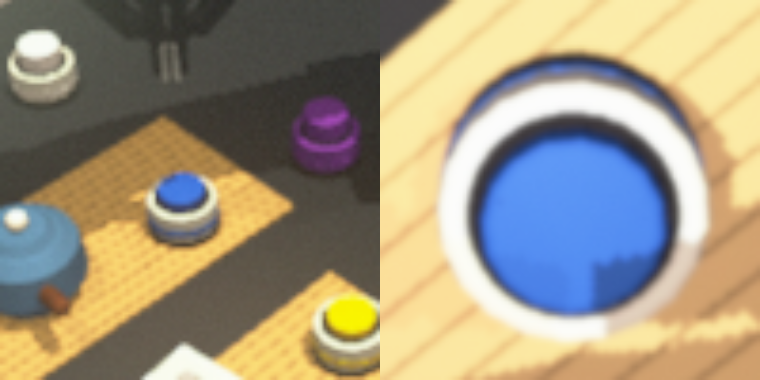

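View pics/scene9c.png

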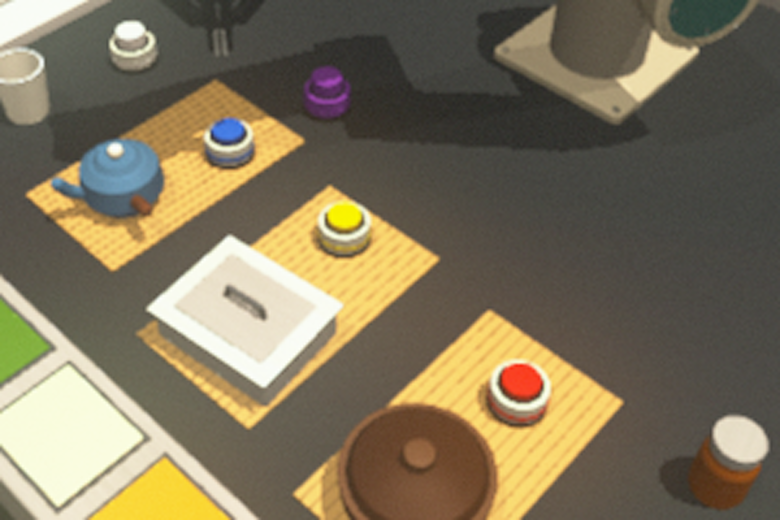

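All three caps are down, and the white and purple caps are still up. Everything else sits where it was in the first crop, and the gripper is clear.

```bash
python3 -c "
from h import *
robot.sign_off()"
```

```text
the job is handed in; nothing more can be done
```

I tapped the red, yellow and blue timers in that order with the gripper shut and handed the job in at about 14 s of the 56 s allowed. The hand-in gives no verdict.

- **Cap depth:** each press ended with the fingertips about 45 mm above the counter. That puts each cap about 10 mm down of 12 mm, as worked out from the arm's position and the spring figure, since the joint values can't be read. The pictures after each lift show the caps low in their pucks.
- **Force:** I read it only at the end of each press: 1.3 to 2.1 N upward (3.2 N at most in all), well under the 20 N limit. The upward readings are a little below the expected 2.5 N; readings with nothing touching wandered by about 1 to 2 N.
- **Rest of the scene:** in the last scene picture the white timer and the purple look-alike are still up. The four timers, dishes, cup and jar are where they were at the start, judged by eye. The soy bottle was not in that final crop, but the arm did not go near it.
- **Disagreement:** the top, scene and wrist cameras put the cap centres 2 to 4 mm apart. I aimed between them, and the close views showed the tips near the middle of each cap.

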